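Put the gift ribbon roll away in the bamboo box

ROBOT

A 6-joint arm with a two-finger parallel gripper is mounted at the origin on the work surface. World frame = base frame: x ahead of the robot, y to its left, z up, the work surface at z = 0. Lengths are in m, angles in rad, forces in N, time in s.
With the tool pointing down it reaches from about 0.375 to 0.9 m from the base axis. Payload 3.1 kg.
Tool frame: the origin (TCP) lies between the finger pads; the fingertips stand 8 mm ahead of it and the grasp point (between the pads) lies 11 mm behind it; z points along the fingers, y is the line along which they close (so a half turn about z gives the same grasp; the last joint's range is limited). The gripper opens to 87 mm and grips with 3 to 60 N. Pads are 19 mm wide; open, the fingers measure 117 mm over their backs; the gripper's body (75 mm by 190 mm) begins 51 mm behind the grasp point.
Start: joints at [-1.5, 0.527, 1.433, -0, 1.181, -0.178], TCP at [0.155, -0.606, 0.231] pointing down, gripper open.
Joint ranges: [-3.08, 3.08], [-0.75, 2.2], [0.22, 2.44], [-1.43, 4.57], [0, 2.65], [-2.85, 2.85]. Speed limits (rad/s): [2.79, 2.79, 3.14, 3.14, 3.14, 3.14].

INTERFACE

Orientations are given as a unit quaternion [x, y, z, w].
In Python, from rig import robot gives the robot as it stands.
- The arm moves only by the tool move_arm, never from a script. Its argument "motion" is text: rows parted by semicolons, each of 5 numbers parted by spaces: the opening, from -1 (shut) to 1 (fully open), then the shift along the tool's x, y, z normalised to -1 to 1, where 1 is 0.2 m, then the turn about the tool's z normalised to -1 to 1, where 1 is pi rad. A call has 1 to 12 rows; each row is the pose to reach, as a shift and turn from the pose commanded when the call began, along the tool's axes at that moment, turning the shorter way round; what a row does not reach only later rows make up. A row lasts 1/12 s, in which the tool goes at most 41.7 mm and 7.16 degrees, less where a joint would pass 70% of its speed; a pose out of reach is approached as far as the arm can. A call with a number of a shift or a turn outside -1 to 1 is refused whole. A call with a gripper value outside its range is refused whole. The fingers move at their own pace and stop on an object; "newtons" is the grip in N (left out, the last holds). Time passes only in rows, so rows that repeat a pose let the fingers close. It gives the time, the measured TCP pose, the force, the opening and the grip force at its end, in the units of the state.
- robot.get_obs(): the state, without advancing time (a new reading comes with each control period).
- robot.camera(name): name is "side" or "top" or "wrist"; returns (picture, depth): 420x560x3 uint8, red, green, blue; 420x560 float32, m along the optical axis (not along the pixel's ray), 0 where there is no reading.
- robot.camera_model(name): a dict with "mtx" (3x3 intrinsics, pixels), "position" and "attitude" of the camera in the world. Camera axes: x right, y down, z forward; pixel columns grow to the right and rows downward; lengths in m; the calibration is good to about 2 mm. A picture is of the moment at which its call begins: read the wrist's pose just before it. camera_model takes no time and is no camera call; for the wrist camera it gives the pose at the moment of the call.
- robot.hand_in(): hands the job in; it is judged then, once.
The state is a dict: "time": time; "q": joint angles; "joint_velocities": joint speeds; "joint_torque": joint torques, N m; "position": TCP position; "tool_rot": TCP orientation; "ft_force": force on the tool from outside, world axes, zero at the start; "moment": the same for the moment, N m; "grip_width": finger opening in m; "grip_force": force on a finger pad.
Only numpy, scipy, OpenCV 4.12 (cv2) and the standard library are available. Lean on these libraries where they do the work, as an engineer would, in place of code of your own. Each camera call takes 0.05 s, during which the arm holds its last target. There are 200 camera calls.

TASK

The wrapping is done, so put the pink ribbon roll away: press the red button on the tip of the leaning spindle fully down so that its catches draw in, slide the roll off along the spindle, and lay it flat in the bamboo box without dropping it. Slide the box lid open to let it in and leave the lid fully shut afterwards. Do not knock the lamp that hangs over the spindle, and leave the hedgehog, the pencil cup and the glass ashtray where they are.

Things in the scene. Friction and masses are not known exactly. Their poses are not given: they have to be found in the camera images.
- stand: Ribbon stand, fixed: a grey metal base plate 130 (x) by 90 (y) by 12 mm. Origin: centre of its underside. From it a steel spindle leans 30 degrees from vertical towards the stand's -x, roughly towards the robot. Under the seat flange the spindle is a 20 mm stem 65 mm long, so fingers may reach down past the flange.
- spindle_seat (a point): Centre of the top of the seat flange (44 mm diameter, 5 mm thick) the roll sits on; z points up along the spindle, y is level. Above it the spindle is 26 mm thick and 44 mm long, then comes the red button. Two brass catches, 38 to 42 mm above the flange, stick out 6 mm beyond the spindle along +x and -x and hold the roll on until the button is down.
- plunger (a joint): Travel of the red button into the spindle, 0 (up) to 0.008 m (at its stop). It takes about 6 N, draws the catches in as it goes, and stays down where it is left.
- plunger_top (a point): Centre of the top of the round red button on the spindle's tip, 20 mm diameter, 12 mm tall, 56 mm above the flange along the spindle when up. Its z axis points out along the spindle; the button moves along -z.
- roll: Pink wound ribbon roll, a rigid ring of 60 mm outside diameter, 31 mm bore, 36 mm wide (tall), about 90 g, on the spindle at the start. Origin: centre of its underside; z along its bore (away from the flange at the start).
- lamp: Chrome LED desk lamp, fixed, behind the spindle. Origin: centre of the underside of its 90 mm round base; axes as the stand's. A 14 mm post, 247 mm tall, bears an arm with a light bar 30 (x) by 170 (y) by 12 mm, centred at x -0.107, y -0.055, z 0.203 m. The bar hangs over the far side of the roll and blocks a straight-down approach; coming along the spindle is free.
- box: Bamboo box, fixed, outside 144 mm (x) by 136 mm (y), walls 6 mm thick and 50 mm high, with two lid rails 6 mm wide along its long sides up to 60 mm. Origin: centre of its underside. The lid slides along its +x.
- box_floor (a point): Centre of the box's inner floor, 6 mm above the table; axes as the box's. The inside is 132 mm (x) by 124 mm (y) and 44 mm deep to the lid.
- lid (a joint): How far the bamboo lid is slid open along the box's +x: 0 is fully shut, 0.125 m fully open (it then covers only the last 19 mm of the box at +x). It stays where it is left; about 1 N moves it.
- lid_grip (a point): Centre of the top face of the bar grip on the lid; moves with the lid. The bar is 12 mm thick along the box's x, 60 mm long along its y, and stands 25 mm above the lid's upper face, which is 56 mm above the table. When shut it lies at x -0.03 m of the box.
- hedgehog: Ceramic hedgehog figurine, 75 x 55 x 60 mm, loose, a bystander. Origin: underside, near its middle.
- pencil_cup: Red plastic pencil cup with three pencils, 72 mm diameter, 100 mm tall (pencils to 155 mm), loose, a bystander. Origin: centre of its underside.
- ashtray: Square glass ashtray with keys in it, 100 x 100 x 30 mm, loose, a bystander. Origin: centre of its underside.
Things that resemble listed ones, but are neither listed nor needed, are in the scene too. Of the things that look like the box, the larger one is meant. Leave any turquoise look-alike of the roll alone.

How it is judged:
On the way, in this order (a step that is already met when the one before it is completed fails the run):
1. the red button is pressed down to its stop (value of joint plunger above 0.007 m), for 0.1 s.
2. the roll has been slid off the spindle, clear of its tip (z of roll in the frame of spindle_seat above 0.055 m), for 0.1 s.
3. the roll lies flat on the floor of the box (horizontal distance between roll and box_floor below 0.055 m and z of roll in the frame of box_floor between -0.005 and 0.008 m and angle between roll's own z axis and vertical below 0.15 rad), for 0.2 s.
At the end, for the whole second after the job is handed in: The roll lies flat (within 0.15 rad) and at rest on the floor of the bamboo box, its underside within 8 mm of the floor and inside the walls; the lid is shut to within 5 mm; hedgehog, pencil cup and ashtray are within 20 mm of where they were and not tipped (all of step 3 and value of joint lid below 0.005 m and linear speed of roll below 0.02 m/s and not ((distance of hedgehog from where it was at the start of the episode above 0.02 m or angle between hedgehog's own z axis and vertical above 0.35 rad) or (distance of pencil_cup from where it was at the start of the episode above 0.02 m or angle between pencil_cup's own z axis and vertical above 0.35 rad) or (distance of ashtray from where it was at the start of the episode above 0.02 m or angle between ashtray's own z axis and vertical above 0.35 rad))); the robot touches nothing.
It fails at once if a bystander (hedgehog) is moved more than 20 mm or tipped (distance of hedgehog from where it was at the start of the episode above 0.02 m or angle between hedgehog's own z axis and vertical above 0.35 rad).
It fails at once if a bystander (pencil_cup) is moved more than 20 mm or tipped (distance of pencil_cup from where it was at the start of the episode above 0.02 m or angle between pencil_cup's own z axis and vertical above 0.35 rad).
It fails at once if a bystander (ashtray) is moved more than 20 mm or tipped (distance of ashtray from where it was at the start of the episode above 0.02 m or angle between ashtray's own z axis and vertical above 0.35 rad).
It fails at once if the lamp is knocked with more than 10 N (contact force between any of the arm, the fingers, roll and lamp above 10 N).
It fails at once if the roll is dropped: let go away from the spindle with its underside more than 35 mm above the sideboard (horizontal distance between roll and spindle_seat above 0.1 m and height (world z) of roll above 0.035 m and contact force between the fingers and roll below 0.05 N).
It also fails if it takes over 67 s, if anything falls off the work surface, if the arm or the gripper's body presses on something with over 40 N, if the wrist force passes 120 N, or if a joint passes its speed limit or range.

## Working session

There is one attempt and no reset: what is moved stays moved. The work goes in short steps, Python scripts to look and compute and a tool call to move; the robot and the scene stay as the last step left them, time stands still between calls to the robot, and variables do not carry over. Pictures are saved under pics/ and viewed, at most 10 in all, crops included, and the job is handed in when it is done.

Besides the shell and the picture viewer there is one more tool, called after "Emit:" by a JSON object that holds its "method" and its "body", one argument or row to a line. move_arm: Moves the arm, as the interface text tells. Its arguments: {"type":"object","properties":{"motion":{"type":"string"},"newtons":{"type":"number"}},"required":["motion"]}

```bash
mkdir -p pics; ls; cat > h.py <<'E'
import numpy as np, cv2
from scipy.spatial.transform import Rotation as R
from rig import robot
def rot(a):
    a=np.array(a,float); return a if a.shape==(3,3) else R.from_quat(a).as_matrix()
def cloud(n):
    m=robot.camera_model(n); im,d=robot.camera(n)
    v,u=np.mgrid[:420,:560]; K=np.array(m['mtx'])
    c=np.stack([(u-K[0,2])/K[0,0]*d,(v-K[1,2])/K[1,1]*d,d],-1)
    P=c@rot(m['attitude']).T+np.array(m['position']); P[d==0]=np.nan
    return im,d,P
E
python3 - <<'E'
from h import *
print(robot.get_obs())
ims=[]
for n in ['top','side']:
    im,d,P=cloud(n); print(n,robot.camera_model(n)); np.savez(n+'.npz',im=im,P=P); ims.append(im)
    cv2.imwrite(f'pics/{n}0.png',cv2.resize(im[...,::-1],(784,588)))
E
```

```text
pics
{'time': 0.0, 'q': array([-1.49949779e+00,  5.28469184e-01,  1.43389231e+00, -1.99464792e-05,
        1.18138115e+00, -1.78500816e-01]), 'joint_velocities': array([ 0.00026224, -0.00159318,  0.00159993, -0.00132411, -0.00045339,
        0.00183524]), 'joint_torque': array([ 5.63784870e-04, -4.40034306e+01, -1.76591760e+01,  6.32326794e-02,
        5.81008801e-02, -1.62421011e-04]), 'position': array([ 0.15447737, -0.60487793,  0.22957293]), 'tool_rot': array([ 9.92209124e-01,  1.24578885e-01,  4.83840198e-05, -1.07394301e-03]), 'ft_force': array([0.24268663, 0.00272883, 0.55652414]), 'moment': array([-0.05596417, -0.05409022, -0.04433577]), 'grip_force': 0.0, 'grip_width': 0.08687107698436226}
top {'mtx': array([[387.00064947,   0.        , 282.37723048],
       [  0.        , 387.00064947, 202.32693107],
       [  0.        ,   0.        ,   1.        ]]), 'position': array([ 0.40504558, -0.02109582,  0.95013807]), 'attitude': array([ 0.71371082, -0.69860557,  0.03365235, -0.03787659])}
side {'mtx': array([[510.14258598,   0.        , 290.70061914],
       [  0.        , 510.14258598, 203.03891147],
       [  0.        ,   0.        ,   1.        ]]), 'position': array([0.02176375, 0.92451568, 1.06787059]), 'attitude': array([-0.22337805,  0.88630039, -0.39406889,  0.09635127])}
```

View pics/top0.png

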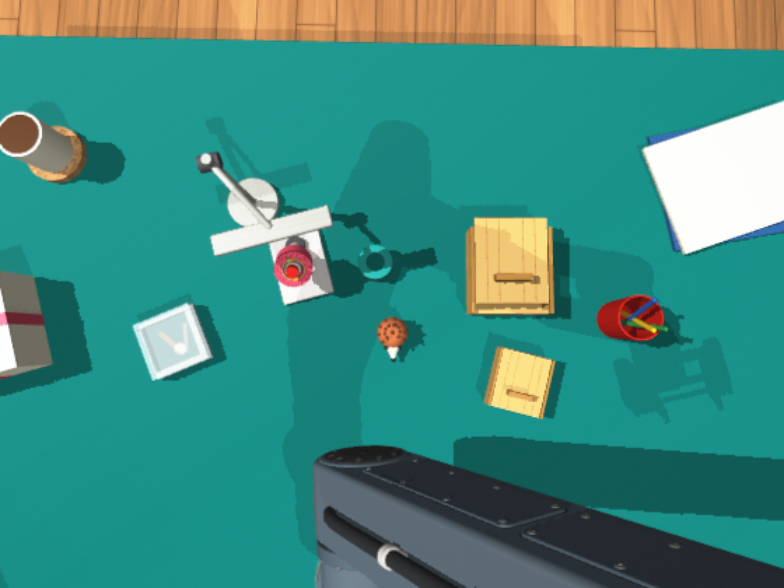

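View pics/side0.png

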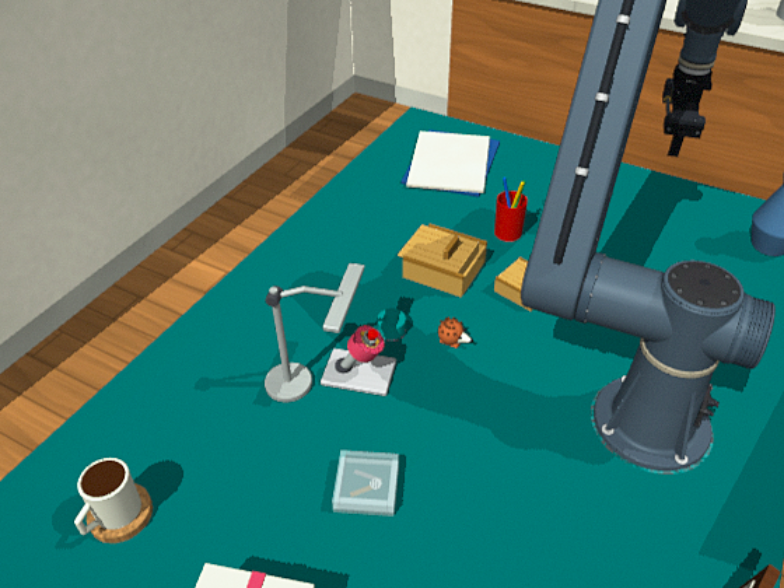

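The top view (784 px wide) shows these, each with its pixel:
- **Roll:** pink roll with the red button at (293,268). The turquoise ring at (376,262) is the decoy.
- **Box:** the large box at (510,265) is meant. The small box at (520,382) is the decoy.
- **Lamp:** bar at (270,230), base at (253,203).
- **Bystanders:** hedgehog (392,335), red cup (632,318), ashtray (173,341).

Next I measure them from the depth clouds.

```bash
cat > m.py <<'E'
from h import *
T=np.load('top.npz');S=np.load('side.npz')
def sel(D,box,z,hue=None,s=(0,255),v=(0,255)):
    im=D['im'];P=D['P'];h=cv2.cvtColor(im,cv2.COLOR_RGB2HSV).astype(int)
    a=np.zeros(im.shape[:2],bool); x0,y0,x1,y1=[int(b/1.4) for b in box]; a[y0:y1,x0:x1]=1
    m=a&(P[...,2]>z[0])&(P[...,2]<z[1])&(h[...,1]>=s[0])&(h[...,1]<=s[1])&(h[...,2]>=v[0])
    if hue: m&=((h[...,0]>=hue[0])&(h[...,0]<=hue[1])) if hue[0]<hue[1] else ((h[...,0]>=hue[0])|(h[...,0]<=hue[1]))
    return P[m]
def rep(n,p):
    r=cv2.minAreaRect((p[:,:2]*1000).astype(np.float32)) if len(p)>3 else None
    print(n,len(p),'mean',p.mean(0).round(4),'zr',np.percentile(p[:,2],[2,50,98]).round(4),'rect',np.round(r[0],1),np.round(r[1],1),round(r[2],1))
rep('bar T',sel(T,(200,195,340,265),(.19,.225)))
rep('bar S',sel(S,(315,255,370,340),(.19,.225)))
rep('lampbase',sel(T,(220,170,290,235),(.004,.03),s=(0,60)))
rep('plate T',sel(T,(265,225,340,310),(.004,.02),s=(0,60)))
rep('plate S',sel(S,(315,340,400,400),(.004,.02),s=(0,60)))
for n,D,b in [('T',T,(260,220,330,300)),('S',S,(340,310,400,370))]:
    rep('red '+n,sel(D,b,(.09,.15),(176,4),(215,255),120))
    rep('pink '+n,sel(D,b,(.05,.15),(160,175),(80,255)))
rep('lidtop',sel(T,(455,205,565,320),(.05,.0585)))
rep('rails',sel(T,(455,205,565,320),(.0585,.064)))
rep('grip',sel(T,(455,205,565,320),(.072,.09)))
rep('grip S',sel(S,(395,220,490,295),(.075,.09)))
rep('lidtop S',sel(S,(395,220,490,295),(.05,.0585)))
rep('hedge',sel(T,(370,310,420,365),(.01,.08)))
rep('cup',sel(T,(590,285,680,345),(.02,.2)))
rep('ash',sel(T,(125,295,220,385),(.005,.05)))
rep('turq',sel(T,(350,235,400,285),(.01,.1)))
rep('smallbox',sel(T,(480,340,560,420),(.01,.1)))
im=T['im'][130:235,130:300,::-1]; im2=S['im'][180:290,220:300,::-1]
a=cv2.resize(im,None,fx=4,fy=4)[:420];b=cv2.resize(im2,None,fx=4,fy=4)[:420]
c=np.hstack([a[:, 200:],b]);cv2.imwrite('pics/c.png',c);print(c.shape)
E
python3 m.py
```

```text
bar T 1434 mean [0.5511 0.159  0.2093] zr [0.2029 0.209  0.2213] rect [563.7 162.6] [ 57.1 169.7] 16.2
bar S 673 mean [0.5497 0.1703 0.2089] zr [0.2012 0.2086 0.221 ] rect [564.5 165.3] [ 57.4 173.1] 16.4
lampbase 759 mean [0.6394 0.2381 0.0142] zr [0.0099 0.0143 0.018 ] rect [638.  240.1] [86.7 88. ] 52.3
plate T 929 mean [0.5195 0.1408 0.012 ] zr [0.0081 0.0119 0.0159] rect [525.2 151.7] [112.   90.5] 16.0
plate S 1057 mean [0.5274 0.164  0.0116] zr [0.0058 0.0115 0.0174] rect [541.8 130.7] [130.4 149.3] 16.3Traceback (most recent call last):
  File "m.py", line 18, in <module>
    rep('red '+n,sel(D,b,(.09,.15),(176,4),(215,255),120))
                 ~~~^^^^^^^^^^^^^^^^^^^^^^^^^^^^^^^^^^^^^
  File "m.py", line 6, in sel
    m=a&(P[...,2]>z[0])&(P[...,2]<z[1])&(h[...,1]>=s[0])&(h[...,1]<=s[1])&(h[...,2]>=v[0])
                                                                                     ~^^^
TypeError: 'int' object is not subscriptable
```

```bash
sed -i 's/,120))/,(120,255)))/' m.py; python3 m.py | tail -n +6
```

```text
red T 49 mean [0.5046 0.1455 0.122 ] zr [0.1183 0.1223 0.126 ] rect [505.1 145.7] [15.2 13.5] 1.8
pink T 360 mean [0.5187 0.148  0.1029] zr [0.089  0.103  0.1168] rect [518.1 147.6] [66.  57.6] 1.7
red S 43 mean [0.5052 0.1472 0.1188] zr [0.0985 0.1208 0.1253] rect [508.7 138.4] [15.3 42.8] 27.0
pink S 333 mean [0.5148 0.1656 0.097 ] zr [0.0727 0.0964 0.1165] rect [514.6 155.1] [67.9 58.9] 49.7
lidtop 2970 mean [ 0.5367 -0.2066  0.056 ] zr [0.0521 0.0562 0.0583] rect [ 531.  -206.3] [158.1 136.9] 1.1
rails 524 mean [ 0.5323 -0.2035  0.0598] zr [0.0585 0.0594 0.0625] rect [ 530.1 -205.9] [157.2 136.5] 1.1
grip 152 mean [ 0.5087 -0.2061  0.0802] zr [0.0729 0.0809 0.0843] rect [ 508.8 -205.7] [11.1 58.6] 0.9
grip S 58 mean [ 0.5098 -0.2029  0.08  ] zr [0.0756 0.0803 0.0832] rect [ 510.3 -202.4] [12.2 61.5] 0.6
lidtop S 1055 mean [ 0.5371 -0.1989  0.0553] zr [0.0507 0.0555 0.0583] rect [ 532.9 -204.5] [163.6 146.6] 2.0
hedge 442 mean [ 0.4102 -0.011   0.0415] zr [0.0212 0.0431 0.054 ] rect [407.1  -6.3] [51.3 69.4] 64.7
cup 1086 mean [ 0.4456 -0.3982  0.0769] zr [0.0236 0.0765 0.1504] rect [ 446.7 -398.9] [68.6 71.7] 0.9
ash 1972 mean [0.3921 0.3659 0.0182] zr [0.0069 0.0127 0.0328] rect [416.9 378.7] [159.1 108.3] 24.9
turq 396 mean [0.5336 0.0207 0.0342] zr [0.0131 0.0357 0.0391] rect [534.2  20.6] [58.6 57.4] 1.0
smallbox 1797 mean [ 0.3371 -0.2241  0.0382] zr [0.0216 0.0382 0.055 ] rect [ 336.9 -226.1] [93.5 98. ] 77.0
(420, 800, 3)
```

View pics/c.png

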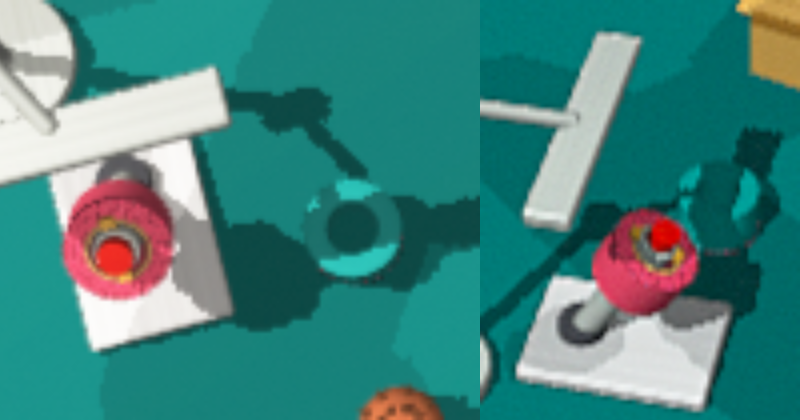

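The crop confirms the pink roll on the spindle, with the red button at crop pixel (115,255) and the turquoise decoy at (350,230). Heights agree with the given sizes: button 0.122 m, lid 0.056 m, grip 0.081 m, lamp bar 0.209 m. I open the lid first.

Emit:
{"method": "move_arm", "body": {
  "motion": "-1 0.985 -0.78 0 0.074;-1 0.985 -0.78 0 0.074;-1 0.985 -0.78 0 0.074;-1 0.985 -0.78 0 0.074;-1 0.985 -0.78 0 0.074;-1 0.985 -0.78 0 0.074;-1 0.985 -0.78 0 0.074;-1 0.985 -0.78 0 0.074"
}}

```text
time: 0.77
position: [0.3079, -0.4033, 0.2304]
tool_rot: [1.0, 0.011, -0.0, -0.001]
ft_force: [0.9, 0.0, -0.1]
grip_width: 0.0419
grip_force: 0.0
```

Emit:
{"method": "move_arm", "body": {
  "motion": "-1 0.78 -0.99 0.1 0;-1 0.78 -0.99 0.1 0;-1 0.78 -0.99 0.1 0;-1 0.78 -0.99 0.1 0;-1 0.78 -0.99 0.1 0;-1 0.78 -0.99 0.2 0;-1 0.78 -0.99 0.4 0;-1 0.78 -0.99 0.6 0;-1 0.78 -0.99 0.75 0;-1 0.78 -0.99 0.8 0;-1 0.78 -0.99 0.8 0"
}}

```text
time: 1.68
position: [0.4579, -0.2054, 0.068]
tool_rot: [1.0, 0.008, -0.002, -0.002]
ft_force: [0.1, 0.3, -0.1]
grip_width: 0.0005
grip_force: 0.0
```

```bash
cat > g.py <<'E'
from h import *
o=robot.get_obs(); Rt=rot(o['tool_rot']); p=o['position']; print(p)
for n in ['side','top']:
    im,d,P=cloud(n); Q=(P-p)@Rt
    m=(np.abs(Q[...,0])<.13)&(np.abs(Q[...,1])<.15)&(Q[...,2]<.012)&(Q[...,2]>-.3)
    q=Q[m]
    for z in np.arange(-.3,.01,.02):
        k=q[(q[:,2]>=z)&(q[:,2]<z+.02)]
        if len(k)>5: print(n,round(z,2),len(k),'x',np.percentile(k[:,0],[1,99]).round(3),'y',np.percentile(k[:,1],[1,99]).round(3))
    cv2.imwrite(f'pics/{n}1.png',im[...,::-1])
    np.savez(n+'1.npz',im=im,P=P)
E
python3 g.py
```

```text
[ 0.45794807 -0.20538357  0.06796122]
side -0.3 144 x [-0.018  0.062] y [-0.076 -0.029]
side -0.28 104 x [-0.02   0.055] y [-0.066 -0.013]
side -0.26 109 x [-0.026  0.033] y [-0.048 -0.017]
side -0.24 138 x [-0.027  0.046] y [-0.039 -0.014]
side -0.22 134 x [-0.031  0.034] y [-0.039 -0.012]
side -0.2 124 x [-0.032  0.031] y [-0.039 -0.006]
side -0.18 282 x [-0.035  0.038] y [-0.054  0.005]
side -0.16 146 x [-0.036  0.038] y [-0.056  0.001]
side -0.14 100 x [-0.022  0.022] y [-0.057 -0.014]
side -0.12 412 x [-0.034  0.036] y [-0.1    0.059]
side -0.1 231 x [-0.037  0.038] y [-0.098  0.071]
side -0.08 196 x [-0.037  0.037] y [-0.092  0.08 ]
side -0.02 20 x [-0.01   0.055] y [-0.033  0.005]
side 0.0 465 x [-0.007  0.129] y [-0.072  0.066]
top 0.0 12 x [0.125 0.13 ] y [0.052 0.068]
```

View pics/side1.png

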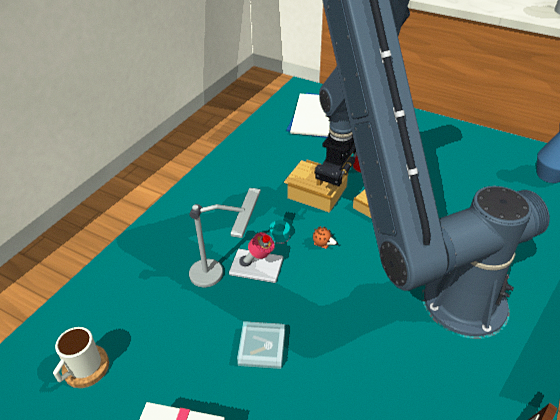

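The gripper body reaches ±37 mm in tool x, so beside the lamp bar the tool has to stay on the near side of the spindle. Pushing the lid open now.

Emit:
{"method": "move_arm", "body": {
  "motion": "-1 0.12 0 -0.02 0;-1 0.22 0 -0.02 0;-1 0.32 0 -0.02 0;-1 0.42 0 -0.02 0;-1 0.52 0 -0.02 0;-1 0.6 0 -0.02 0;-1 0.68 0 -0.02 0;-1 0.74 0 -0.02 0;-1 0.77 0 -0.02 0;-1 0.77 0 -0.02 0"
}}

```text
time: 2.62
position: [0.6012, -0.2037, 0.0775]
tool_rot: [1.0, 0.011, -0.014, -0.0]
ft_force: [-28.1, -7.1, 19.1]
grip_width: 0.0005
grip_force: 14.2
```

```bash
cat > f.py <<'E'
from h import *
from scipy.optimize import least_squares
import sys
T=np.load('top.npz');S=np.load('side.npz')
yaw=np.radians(16.2)
def pix(D,c,r,h,s,z):
    P=D['P'];hs=cv2.cvtColor(D['im'],cv2.COLOR_RGB2HSV).astype(int)
    hh=hs[...,0]; m=((hh>=h[0])&(hh<=h[1])) if h[0]<h[1] else ((hh>=h[0])|(hh<=h[1]))
    m&=(hs[...,1]>s)&(np.hypot(P[...,0]-c[0],P[...,1]-c[1])<r)&(P[...,2]>z)
    return P[m]
e=np.array([np.cos(yaw),np.sin(yaw),0]);n=np.array([-np.sin(yaw),np.cos(yaw),0]);k=np.array([0,0,1.])
u=-.5*e+.866*k;w=.866*e+.5*k
for nm,D in (('T',T),('S',S)):
    p=pix(D,(.515,.15),.06,(160,175),80,.05)
    # roll: end cap plane along u, side cylinder
    def f(x):
        c=x[0]*e+x[1]*n+x[2]*k; q=p-c; a=q@u; rr=np.hypot(q@w,q@n)
        side=np.abs(rr-.03); top=np.hypot(a-.036,np.maximum(0,rr-.03))
        return np.minimum(side,top)
    b=np.array([.52,.148,.075])
    s=least_squares(f,[b@e,b@n,.075],loss='soft_l1',f_scale=.002)
    print(nm,'roll origin e,n,z',s.x.round(4),'rms',np.sqrt((s.fun**2).mean()).round(4))
    p=pix(D,(.505,.146),.03,(176,4),215,.105)
    print('red max along u:',np.percentile(p@u,[50,80,95]).round(4), 'top pts mean e,n,z', [float((p[(p@u)>np.percentile(p@u,50)]@v).mean().round(4)) for v in (e,n,k)])
    P=D['P'];m=(P[...,2]>.197)&(P[...,2]<.222)&(np.hypot(P[...,0]-.551,P[...,1]-.158)<.09)
    q=P[m];print('bar e',np.percentile(q@e,[.5,1,2,5,50]).round(4),'n',np.percentile(q@n,[1,99]).round(4))
    m=(np.abs(P[...,2]-.012)<.005)&(np.hypot(P[...,0]-.52,P[...,1]-.145)<.08)&(cv2.cvtColor(D['im'],cv2.COLOR_RGB2HSV)[...,1]<60)
    q=P[m];print('plate e',np.percentile(q@e,[.5,2]).round(4),'n',np.percentile(q@n,[1,99]).round(4))
E
python3 f.py
```

```text
T roll origin e,n,z [ 0.7078 -0.0009 -0.2046] rms 0.0048
red max along u: [-0.1568 -0.155  -0.1543] top pts mean e,n,z [0.5237, -0.0018, 0.123]
bar e [0.5584 0.5585 0.5587 0.5592 0.5729] n [-0.0843  0.0811]
plate e [0.4908 0.4917] n [-0.0455  0.0427]
S roll origin e,n,z [ 6.627e-01  1.000e-04 -1.235e-01] rms 0.0039
red max along u: [-0.1584 -0.1567 -0.1552] top pts mean e,n,z [0.5248, 0.0025, 0.122]
bar e [0.5598 0.56   0.5603 0.5608 0.5744] n [-0.081   0.0868]
plate e [0.4923 0.494 ] n [-0.0409  0.0476]
```

Emit:
{"method": "move_arm", "body": {
  "motion": "-1 -0.15 0 0 0;-1 -0.25 0 -0.1 0;-1 -0.25 0 -0.5 0;-1 -0.25 0 -0.5 0;-1 -0.25 0 -0.5 0"
}}

```text
time: 3.03
position: [0.5685, -0.2072, 0.1855]
tool_rot: [1.0, 0.008, 0.009, 0.005]
ft_force: [0.5, -0.6, 1.0]
grip_width: 0.0001
grip_force: 0.0
```

```bash
python3 - <<'E'
from h import *
a,d,P=cloud('side'); b,_,Q=cloud('top')
c=np.hstack([cv2.resize(a[130:230,260:380,::-1],None,fx=3.3,fy=3.3),cv2.resize(b[120:220,300:420,::-1],None,fx=3.3,fy=3.3)])
cv2.imwrite('pics/d.png',c)
for n,X in (('S',P),('T',Q)):
    m=(X[...,2]>.07)&(X[...,2]<.09)&(X[...,0]>.55)&(X[...,0]<.72)&(np.abs(X[...,1]+.205)<.06)
    if m.sum()>3: print(n,X[m].mean(0),m.sum(),np.percentile(X[m][:,0],[2,98]))
    m=(X[...,2]<.02)&(np.abs(X[...,0]-.51)<.06)&(np.abs(X[...,1]+.205)<.06); print(m.sum(), X[m].mean(0) if m.any() else 0,np.percentile(X[m][:,0],[2,98]) if m.any() else 0)
E
```

```text
S [ 0.61729279 -0.19769376  0.07870989] 73 [0.61077448 0.62421473]
482 [ 0.51162106 -0.23026348  0.00633303] [0.45096751 0.56791533]
245 [ 0.52555294 -0.16124189  0.00588487] [0.4850355  0.56903862]
```

View pics/d.png

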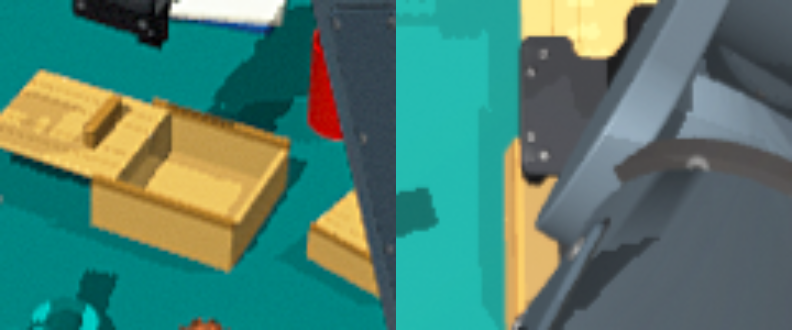

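The top crop is covered by the arm. The side crop shows the lid open by about 108 mm with the floor visible, which leaves a gap of about 102 mm in x, and that is enough. Next is the button.

Emit:
{"method": "move_arm", "body": {
  "motion": "-1 -0.1 -0.2 0 -0.03;-1 -0.2 -0.4 0 -0.06;-1 -0.3 -0.6 0 -0.0844;-1 -0.315 -0.83 0 -0.0844;-1 -0.315 -0.83 0 -0.0844;-1 -0.315 -0.83 0 -0.0844"
}}

```text
time: 3.63
position: [0.4954, -0.0352, 0.1745]
tool_rot: [0.99, 0.143, -0.001, -0.001]
ft_force: [0.3, 0.1, 0.3]
grip_width: 0.0004
grip_force: 0.0
```

Emit:
{"method": "move_arm", "body": {
  "motion": "-1 -0.087 -0.88 0 0;-1 -0.087 -0.88 0 0;-1 -0.087 -0.88 0 0;-1 -0.087 -0.88 0 0;-1 -0.087 -0.88 0 0;-1 -0.087 -0.88 0.1 0;-1 -0.02 -0.88 0.175 0;-1 0.06 -0.88 0.175 0;-1 0.14 -0.88 0.175 0;-1 0.19 -0.88 0.175 0;-1 0.22 -0.88 0.175 0;-1 0.228 -0.88 0.175 0"
}}

```text
time: 4.63
position: [0.4941, 0.1428, 0.1396]
tool_rot: [0.99, 0.14, 0.001, 0.0]
ft_force: [0.5, 0.3, -0.0]
grip_width: 0.0004
grip_force: 0.0
```

```bash
cat > s.py <<'E'
from h import *
robot.camera('top')
o=robot.get_obs();p=o['position'];y=np.radians(16.2)
print('e',p[0]*np.cos(y)+p[1]*np.sin(y),'n',-p[0]*np.sin(y)+p[1]*np.cos(y),'z',p[2],'F',o['ft_force'].round(1),'t',o['time'],'w',o['grip_width'],o['grip_force'])
E=rot(o['tool_rot']);print('head',np.degrees(np.arctan2(E[1,0],E[0,0])),'tz',E[:,2].round(3))
E
python3 s.py
```

```text
e 0.5135037971165227 n -0.000446470430051249 z 0.1395614692208882 F [-0.3  0.2 -0.4] t 4.6833 w 0.00027143220727751335 0.0
head 16.146397651638335 tz [ 0.001 -0.    -1.   ]
```

Tracking is accurate to 1 mm. Now I press along the spindle.

Emit:
{"method": "move_arm", "body": {
  "motion": "-1 0.01 0 0.03 0;-1 0.015 0 0.05 0;-1 0.02 0 0.065 0;-1 0.025 0 0.08 0;-1 0.025 0 0.09 0;-1 0.025 0 0.1 0;-1 0.025 0 0.105 0;-1 0.025 0 0.105 0;-1 0.025 0 0.105 0"
}}

```text
time: 5.43
position: [0.4984, 0.1449, 0.1226]
tool_rot: [0.99, 0.141, 0.003, 0.0]
ft_force: [-5.4, 0.0, 28.1]
grip_width: 0.0005
grip_force: 13.9
```

```bash
python3 s.py
```

```text
e 0.5190430157429463 n 0.00014004258267943936 z 0.12254169263558262 F [-5.3 -0.2 29.5] t 5.4833 w 0.0003881855253679887 13.856082963757217
head 16.210229328319265 tz [ 0.005  0.    -1.   ]
```

The force is 28 N and the depth matches 8 mm of travel, so the button is at its stop. I back off, open, and come in low from the near side.

Emit:
{"method": "move_arm", "body": {
  "motion": "-1 0 0 -0.1 0;-1 -0.15 0 -0.1 0;1 -0.35 0 -0.1 0;1 -0.4 0 0 0;1 -0.4 0 0.15 0;1 -0.4 0 0.23 0;1 -0.4 0 0.23 0;1 -0.4 0 0.23 0;1 -0.4 0 0.23 0;1 -0.4 0 0.23 0"
}}

```text
time: 6.32
position: [0.421, 0.1226, 0.0734]
tool_rot: [0.99, 0.141, 0.001, 0.0]
ft_force: [0.6, 0.3, -0.3]
grip_width: 0.0459
grip_force: 0.0
```

Emit:
{"method": "move_arm", "body": {
  "motion": "1 0.1 0 0 0;1 0.2 0 0 0;1 0.3 0 0 0;1 0.36 0 0 0;1 0.39 0 0 0;1 0.4 0 0 0;1 0.4 0 0 0;1 0.4 0 0 0"
}}

```text
time: 6.98
position: [0.4958, 0.1447, 0.0727]
tool_rot: [0.99, 0.141, -0.001, -0.0]
ft_force: [0.5, 0.2, -0.4]
grip_width: 0.0861
grip_force: 0.0
```

```bash
python3 s.py; python3 - <<'E'
from h import *
a,d,P=cloud('side'); b,_,Q=cloud('wrist')
cv2.imwrite('pics/e.png',np.hstack([cv2.resize(a[150:280,180:330,::-1],(380,330)),cv2.resize(b[...,::-1],(420,315+15))]))
E
```

```text
e 0.5163661104833702 n 0.0005652048752468053 z 0.07262717230647582 F [-0.6 -0.2  0.2] t 7.0333 w 0.0863288437623644 0.0
head 16.183884082206447 tz [-0.002 -0.    -1.   ]
```

View pics/e.png

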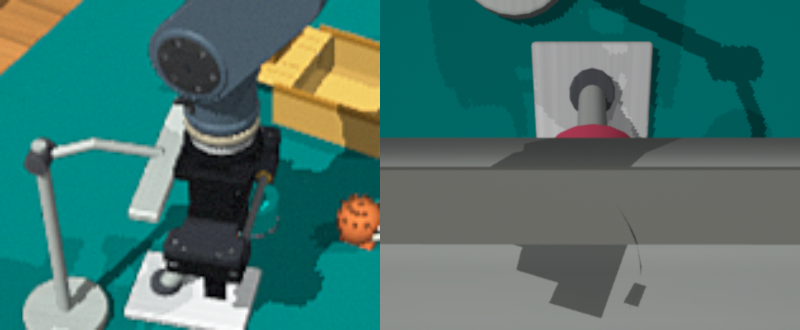

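The side view shows the gripper around the roll with the bar just in front of it, not touching (no force). I close here.

Emit:
{"method": "move_arm", "body": {
  "motion": "1 0.012 0 0 0;-1 0.012 0 0 0;-1 0.012 0 0 0;-1 0.012 0 0 0;-1 0.012 0 0 0;-1 0.012 0 0 0;-1 0.012 0 0 0;-1 0.012 0 0 0;-1 0.012 0 0 0",
  "newtons": 25
}}

```text
time: 7.88
position: [0.4996, 0.1455, 0.0726]
tool_rot: [0.99, 0.141, 0.0, 0.0]
ft_force: [0.7, 0.1, -1.4]
grip_width: 0.0563
grip_force: 22.5
```

```bash
python3 s.py
```

```text
e 0.5203597794942735 n 0.00028028025664850187 z 0.07256933050518602 F [ 1.   0.1 -1.1] t 7.9333 w 0.05566075548882525 22.532902091757023
head 16.17970973308872 tz [ 0.001  0.    -1.   ]
```

Width is 56 mm on a 60 mm roll, so it is an off-centre grip as planned. I draw the roll 26 mm up the spindle.

Emit:
{"method": "move_arm", "body": {
  "motion": "-1 -0.01 0 -0.0173 0;-1 -0.02 0 -0.0346 0;-1 -0.03 0 -0.052 0;-1 -0.04 0 -0.0693 0;-1 -0.05 0 -0.0866 0;-1 -0.06 0 -0.104 0;-1 -0.065 0 -0.1126 0;-1 -0.065 0 -0.1126 0"
}}

```text
time: 8.6
position: [0.4866, 0.1417, 0.0956]
tool_rot: [0.99, 0.141, 0.0, 0.0]
ft_force: [1.0, 0.5, 0.2]
grip_width: 0.056
grip_force: 23.1
```

```bash
python3 s.py; cat > v.py <<'E'
from h import *
import sys
a,d,P=cloud('side')
hs=cv2.cvtColor(a,cv2.COLOR_RGB2HSV).astype(int)
m=(hs[...,0]>=160)&(hs[...,0]<=175)&(hs[...,1]>80)&(P[...,2]>.005)&(P[...,2]<.25)&(np.hypot(P[...,0]-.5,P[...,1]-.14)<.12)
q=P[m]; print('pink',m.sum(),'z',np.percentile(q[:,2],[2,50,98]).round(3) if len(q) else 0, q.mean(0).round(3))
E
python3 v.py
```

```text
e 0.5067833840345094 n 0.0003863361588391512 z 0.09538450594151339 F [ 0.5 -0.3  0.4] t 8.65 w 0.056215228070950786 22.55707911184345
head 16.19089739176071 tz [-0. -0. -1.]
pink 25 z [0.164 0.181 0.242] [0.47  0.162 0.191]
```

Emit:
{"method": "move_arm", "body": {
  "motion": "-1 -0.01 0 -0.0173 0;-1 0 0 -0.023 0;-1 0.01 0 -0.029 0;-1 0.02 0 -0.0346 0;-1 0.03 0 -0.04 0;-1 0.04 0 -0.046 0;-1 0.05 0 -0.052 0;-1 0.06 0 -0.058 0;-1 0.06 0 -0.058 0"
}}

```text
time: 9.45
position: [0.4933, 0.144, 0.1047]
tool_rot: [0.99, 0.141, -0.006, 0.0]
ft_force: [-5.9, -4.2, -5.8]
grip_width: 0.0561
grip_force: 24.0
```

```bash
python3 s.py
```

```text
e 0.5138784025418666 n 0.0006310287254127911 z 0.10473242433845562 F [-5.9 -6.  -7.1] t 9.5 w 0.05602672825689266 23.946544938662555
head 16.24048528935727 tz [-0.012 -0.003 -1.   ]
```

The pads stick and do not slide (8 N build-up). I ease the grip so they slip across.

Emit:
{"method": "move_arm", "body": {
  "motion": "-1 0 0 0 0;-1 0 0 0 0;-1 0 0 0 0;-1 0 0 0 0",
  "newtons": 7
}}

```text
time: 9.83
position: [0.4966, 0.1448, 0.106]
tool_rot: [0.99, 0.141, -0.002, 0.0]
ft_force: [-5.5, -3.0, -6.0]
grip_width: 0.0575
grip_force: 7.3
```

```bash
python3 s.py
```

```text
e 0.5172281008191831 n 0.0005712893590514023 z 0.10605183935665323 F [-4.2 -4.3 -5.3] t 9.8833 w 0.05753339878524575 7.294838646685093
head 16.20431596273065 tz [-0.004 -0.001 -1.   ]
```

Emit:
{"method": "move_arm", "body": {
  "motion": "-1 -0.015 0 -0.026 0;-1 -0.005 0 -0.032 0;-1 0.004 0 -0.038 0;-1 0.012 0 -0.043 0;-1 0.015 0 -0.048 0;-1 0.015 0 -0.048 0;-1 0.015 0 -0.048 0",
  "newtons": 5
}}

```text
time: 10.47
position: [0.4991, 0.1457, 0.1161]
tool_rot: [0.99, 0.141, -0.003, 0.0]
ft_force: [-6.6, -3.2, -2.5]
grip_width: 0.0575
grip_force: 5.7
```

```bash
python3 s.py; python3 v.py
```

```text
e 0.51994862970283 n 0.0006195536912007304 z 0.11614784352572464 F [-5.7 -4.5 -0.8] t 10.5167 w 0.0574109422102742 5.745026486214321
head 16.219441898229125 tz [-0.005 -0.001 -1.   ]
pink 35 z [0.113 0.185 0.246] [0.482 0.181 0.182]
```

```bash
python3 - <<'E'
from h import *
a,d,P=cloud('side'); b,_,Q=cloud('top')
cv2.imwrite('pics/f.png',np.hstack([cv2.resize(a[180:280,200:300,::-1],(400,400),interpolation=3),cv2.resize(b[130:230,150:250,::-1],(400,400),interpolation=3)]))
E
```

```text
(no output)
```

View pics/f.png

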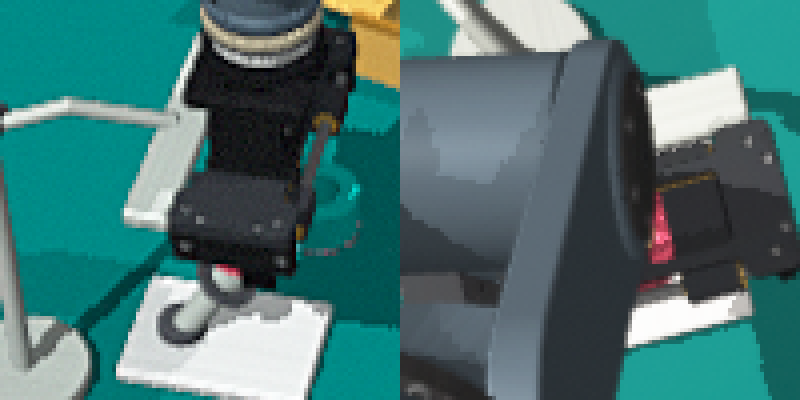

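The flange is bare in the side crop at (225,285), so the roll has come up with the fingers. I firm up the grip and draw it off the tip.

Emit:
{"method": "move_arm", "body": {
  "motion": "-1 -0.005 0 0 0;-1 -0.01 0 0 0;-1 -0.02 0 -0.0173 0;-1 -0.03 0 -0.035 0;-1 -0.04 0 -0.052 0;-1 -0.055 0 -0.08 0;-1 -0.07 0 -0.11 0;-1 -0.09 0 -0.14 0;-1 -0.11 0 -0.18 0;-1 -0.13 0 -0.22 0;-1 -0.13 0 -0.22 0;-1 -0.13 0 -0.22 0",
  "newtons": 25
}}

```text
time: 11.67
position: [0.4766, 0.1387, 0.1611]
tool_rot: [0.99, 0.141, 0.001, 0.0]
ft_force: [-0.8, -0.2, -0.9]
grip_width: 0.057
grip_force: 23.8
```

```bash
python3 s.py; python3 v.py
```

```text
e 0.4962814379166979 n 0.000284094073864094 z 0.1606651814421922 F [-0.5  0.8 -1.7] t 11.7167 w 0.056566809469582084 23.777305159919706
head 16.17683711769433 tz [ 0.001  0.    -1.   ]
pink 34 z [0.154 0.202 0.244] [0.47  0.191 0.195]
```

Clear of the tip with the roll's weight on the wrist. I back away from the lamp and carry it to the box.

Emit:
{"method": "move_arm", "body": {
  "motion": "-1 -0.06 0 -0.05 0;-1 -0.14 0 -0.1 0;-1 -0.22 0 -0.15 0;-1 -0.28 0 -0.15 0;-1 -0.3 0.05 -0.15 0;-1 -0.3 0.15 -0.15 0;-1 -0.3 0.27 -0.15 0;-1 -0.3 0.4 -0.15 0;-1 -0.3 0.53 -0.15 0;-1 -0.3 0.66 -0.15 0;-1 -0.3 0.77 -0.15 0;-1 -0.3 0.85 -0.15 0"
}}

```text
time: 12.77
position: [0.467, -0.0433, 0.1899]
tool_rot: [0.99, 0.14, 0.0, 0.0]
ft_force: [-1.0, 0.7, -0.5]
grip_width: 0.0564
grip_force: 23.8
```

Emit:
{"method": "move_arm", "body": {
  "motion": "-1 0 0.12 0 0.01;-1 0 0.24 0 0.02;-1 0 0.36 0 0.035;-1 0 0.48 0 0.05;-1 0 0.6 0 0.065;-1 0 0.7 0 0.075;-1 0 0.78 0 0.084;-1 0 0.83 0 0.084;-1 0 0.85 0 0.084;-1 0 0.85 0 0.084"
}}

```text
time: 13.6
position: [0.5135, -0.2048, 0.1899]
tool_rot: [1.0, 0.009, -0.0, -0.0]
ft_force: [-0.3, 0.4, -0.7]
grip_width: 0.0566
grip_force: 23.8
```

```bash
cat > r.py <<'E'
from h import *
import sys
o=robot.get_obs();p=o['position'];Rt=rot(o['tool_rot']);print(p,o['time'],o['grip_width'],o['grip_force'])
ims=[]
for c in ('side','top','wrist'):
    a,d,P=cloud(c);hs=cv2.cvtColor(a,cv2.COLOR_RGB2HSV).astype(int)
    m=(hs[...,0]>=158)&(hs[...,0]<=176)&(hs[...,1]>80)&(np.linalg.norm(P-p,axis=-1)<.09)
    q=(P[m]-p)@Rt
    if len(q)>5: print(c,len(q),'tool-frame min',np.percentile(q,2,axis=0).round(3),'max',np.percentile(q,98,axis=0).round(3))
    if c=='top': b=np.array(robot.camera_model(c)['position'])
    ims.append(a)
S=ims[0][120:240,250:400,::-1]
cv2.imwrite(sys.argv[1],np.hstack([cv2.resize(S,(450,360),interpolation=3),cv2.resize(ims[2][...,::-1],(340,360))]))
E
python3 r.py pics/g.png
```

```text
[ 0.51346795 -0.20482593  0.18990275] 13.6 0.056614360389374126 23.777251035689915
side 98 tool-frame min [-0.014 -0.04  -0.026] max [0.038 0.027 0.006]
wrist 11681 tool-frame min [-0.014 -0.029 -0.029] max [0.043 0.027 0.003]
```

View pics/g.png

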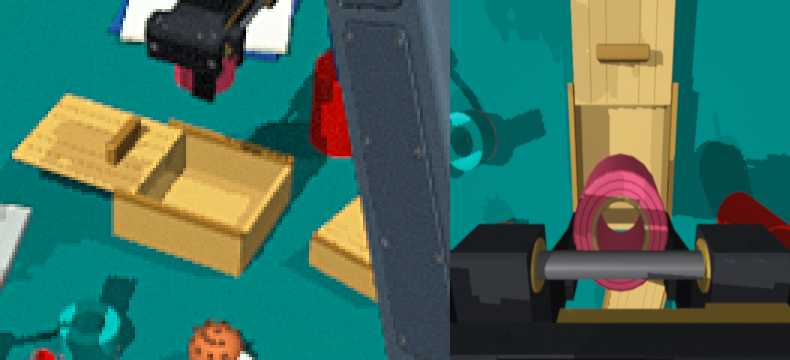

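The wrist view shows the roll held, still tilted, with its bore at (622,235) and the open box below it. I fit its pose from the wrist depth.

```bash
cat > rf.py <<'E'
from h import *
from scipy.optimize import least_squares
o=robot.get_obs();p=o['position'];Rt=rot(o['tool_rot'])
a,d,P=cloud('wrist');hs=cv2.cvtColor(a,cv2.COLOR_RGB2HSV).astype(int)
m=(hs[...,0]>=158)&(hs[...,0]<=176)&(hs[...,1]>80)&(np.linalg.norm(P-p,axis=-1)<.09)
q=(P[m]-p)@Rt; q=q*[1,-1,-1]   # x fwd, y left, z up, rel TCP
q=q[::5]
def f(x):
    c=x[:3];t=x[3];u=np.array([-np.sin(t),0,np.cos(t)]);w=np.array([np.cos(t),0,np.sin(t)])
    r=q-c;A=r@u;W=r@w;rr=np.hypot(W,r[:,1])
    dx,dz,di=rr-.03,np.abs(A)-.018,.0155-rr
    k=np.stack([dx,dz,di]);out=np.linalg.norm(np.maximum(k,0),axis=0)
    return out+np.abs(np.minimum(k.max(0),0))
best=min((least_squares(f,[x,0,z,t],loss='soft_l1',f_scale=.002) for t in (0,.5,-.5,.9) for x in (.01,.025) for z in (0,.015)),key=lambda s:s.cost)
print('centre rel TCP',best.x[:3].round(4),'tilt deg',np.degrees(best.x[3]).round(1),'rms',np.sqrt((f(best.x)**2).mean()).round(4))
print('lowest point rel TCP',(best.x[2]-.018*np.cos(best.x[3])-.03*abs(np.sin(best.x[3]))).round(4),'centre world',(p+best.x[:3]*[1,1,1]).round(4))
E
python3 rf.py
```

```text
centre rel TCP [ 0.0136 -0.0007  0.0092] tilt deg 0.3 rms 0.006
lowest point rel TCP -0.009 centre world [ 0.5265 -0.2039  0.1992]
```

```bash
cat >> rf.py <<'E'
mm=cv2.erode(m.astype(np.uint8),np.ones((5,5)))>0
q=((P[mm]-p)@Rt*[1,-1,-1])[::3]; print(len(q), 'cam rel',((np.array(robot.camera_model('wrist')['position'])-p)@Rt*[1,-1,-1]).round(3))
for t in (-.5,0,.25,.5,.75,1):
    s=min((least_squares(f,[x,0,z,t],loss='soft_l1',f_scale=.003) for x in (.005,.02) for z in (-.005,.015)),key=lambda s:s.cost)
    print(t,s.x[:3].round(4),np.degrees(s.x[3]).round(1),'rms',np.sqrt((f(s.x)**2).mean()).round(5))
for x in np.arange(-.02,.05,.005):
    k=q[(abs(q[:,0]-x)<.0025)&(abs(q[:,1])<.006)]
    if len(k)>3: print(x.round(3),np.percentile(k[:,2],[10,50,90]).round(4))
E
python3 rf.py
```

```text
centre rel TCP [ 0.0137 -0.0006  0.0092] tilt deg 0.4 rms 0.0061
lowest point rel TCP -0.009 centre world [ 0.5266 -0.2038  0.1994]
2822 cam rel [ 0.077 -0.001  0.154]
-0.5 [ 0.0137 -0.0006  0.0091] 0.3 rms 0.00053
0 [ 0.0137 -0.0006  0.0091] 0.3 rms 0.00053
0.25 [ 0.0137 -0.0006  0.0091] 0.3 rms 0.00053
0.5 [ 0.0137 -0.0006  0.0091] 0.3 rms 0.00053
0.75 [ 0.0137 -0.0006  0.0091] 0.3 rms 0.00053
1 [ 0.0137 -0.0006  0.0091] 0.3 rms 0.00053
-0.015 [0.0261 0.0268 0.0274]
-0.01 [0.0265 0.0273 0.0281]
0.0 [-0.002   0.0057  0.0119]
0.035 [0.0265 0.0271 0.0279]
0.04 [0.0264 0.0272 0.028 ]
0.045 [0.0056 0.0169 0.0274]
```

With edge pixels removed the fit is good (rms 0.5 mm). The roll has swung flat (tilt 0.3°), its underside is 9 mm below the TCP, and its centre is (0.527, -0.204), inside the opening. I lower it straight down.

Emit:
{"method": "move_arm", "body": {
  "motion": "-1 0 0 0.1 0;-1 0 0 0.22 0;-1 0 0 0.34 0;-1 0 0 0.46 0;-1 0 0 0.58 0;-1 0 0 0.68 0;-1 0 0 0.75 0;-1 0 0 0.8 0;-1 0 0 0.83 0;-1 0 0 0.85 0;-1 0 0 0.86 0;-1 0 0 0.86 0"
}}

```text
time: 14.85
position: [0.5138, -0.2046, 0.0186]
tool_rot: [1.0, 0.009, 0.0, 0.0]
ft_force: [0.2, -0.3, -1.5]
grip_width: 0.0563
grip_force: 23.8
```

```bash
python3 - <<'E'
from h import *
robot.camera('wrist');o=robot.get_obs();print(o['position'],o['ft_force'],o['grip_force'])
E
python3 rf.py | tail -n 3000 | sed -n '3,5p'
```

```text
[ 0.51388526 -0.20472166  0.0188541 ] [ 0.16016327  0.45379007 -1.36676711] 23.777305166096312
2908 cam rel [ 0.077 -0.001  0.154]
-0.5 [ 0.0136 -0.0006  0.0091] 0.3 rms 0.00052
0 [ 0.0136 -0.0006  0.0091] 0.3 rms 0.00052
```

Emit:
{"method": "move_arm", "body": {
  "motion": "-1 0 0 0.008 0;-1 0 0 0.016 0;-1 0 0 0.019 0;-1 0 0 0.019 0;-1 0 0 0.019 0"
}}

```text
time: 15.37
position: [0.5137, -0.2047, 0.0149]
tool_rot: [1.0, 0.009, 0.0, 0.0]
ft_force: [-0.5, 0.0, 3.5]
grip_width: 0.0568
grip_force: 23.8
```

Emit:
{"method": "move_arm", "body": {
  "motion": "0.66 0 0 0 0;0.66 0 0 0 0;0.66 0 0 0 0;0.66 0 0 0 0;0.66 0 0 0 0;0.66 0 0 -0.1 0;0.66 0 0 -0.25 0;0.66 0 0 -0.45 0;0.66 0 0 -0.6 0;0.66 0 0 -0.6 0"
}}

```text
time: 16.2
position: [0.5169, -0.2064, 0.1401]
tool_rot: [1.0, 0.009, 0.005, 0.003]
ft_force: [0.5, -0.4, -0.2]
grip_width: 0.0718
grip_force: 0.0
```

```bash
sed -i 's/<.09)$/<.2)/' rf.py; cat > b.py <<'E'
from h import *
o=robot.get_obs();print(o['position'],o['time'],o['ft_force'].round(1))
a,d,P=cloud('wrist');hs=cv2.cvtColor(a,cv2.COLOR_RGB2HSV).astype(int)
m=(hs[...,0]>=158)&(hs[...,0]<=176)&(hs[...,1]>80)&(np.abs(P[...,1]+.205)<.065)&(np.abs(P[...,0]-.53)<.07)
m=cv2.erode(m.astype(np.uint8),np.ones((5,5)))>0
q=P[m];k=q[q[:,2]>.034];c=np.polyfit;A=np.c_[k[:,:2],np.ones(len(k))];s=np.linalg.lstsq(A,k[:,2],rcond=None)[0]
print('roll top n',len(k),'mean',k.mean(0).round(4),'slope',s[:2].round(3),'x',np.percentile(k[:,0],[1,99]).round(3),'y',np.percentile(k[:,1],[1,99]).round(3))
S,_,X=cloud('side')
for nm,Y in (('wrist',P),('side',X)):
    g=(Y[...,2]>.068)&(Y[...,2]<.09)&(Y[...,0]>.45)&(Y[...,0]<.7)&(np.abs(Y[...,1]+.205)<.04)
    if g.sum()>5: print(nm,'grip',g.sum(),np.percentile(Y[g],[2,50,98],axis=0).round(4).tolist())
E
python3 b.py
```

```text
[ 0.51686385 -0.20638294  0.14009822] 16.2 [ 0.5 -0.4 -0.2]
roll top n 2099 mean [ 0.5313 -0.2048  0.042 ] slope [-0.008  0.001] x [0.501 0.557] y [-0.232 -0.178]
wrist grip 2733 [[0.6105, -0.2329, 0.0704], [0.6163, -0.2047, 0.0811], [0.6226, -0.1763, 0.0827]]
side grip 79 [[0.6116, -0.2292, 0.0686], [0.6157, -0.1956, 0.0796], [0.6246, -0.1679, 0.0852]]
```

The roll lies flat, with its top at 0.042 m (floor 6 mm plus 36 mm). Now I go round the grip bar and push the lid shut.

Emit:
{"method": "move_arm", "body": {
  "motion": "-1 0.15 0 -0.05 0;-1 0.3 0 -0.05 0;-1 0.45 0 -0.05 0;-1 0.6 0 -0.05 0;-1 0.72 0 -0.05 0;-1 0.75 0 -0.05 0;-1 0.75 0 -0.05 0;-1 0.75 0 0.1 0;-1 0.75 0 0.22 0;-1 0.75 0 0.31 0;-1 0.75 0 0.31 0;-1 0.75 0 0.31 0"
}}

```text
time: 17.3
position: [0.6606, -0.2011, 0.0704]
tool_rot: [1.0, 0.009, -0.003, -0.001]
ft_force: [0.3, -0.8, -0.6]
grip_width: 0.0034
grip_force: 0.0
```

Emit:
{"method": "move_arm", "body": {
  "motion": "-1 -0.1 0 0 0;-1 -0.2 0 0 0;-1 -0.28 0 0 0;-1 -0.36 0 0 0;-1 -0.44 0 0 0;-1 -0.52 0 0 0;-1 -0.58 0 0 0;-1 -0.64 0 0 0;-1 -0.68 0 0 0;-1 -0.7 0 0 0;-1 -0.7 0 0 0"
}}

```text
time: 18.22
position: [0.523, -0.2046, 0.0735]
tool_rot: [1.0, 0.009, 0.0, 0.0]
ft_force: [-0.1, 0.3, 0.3]
grip_width: 0.0006
grip_force: 0.0
```

Emit:
{"method": "move_arm", "body": {
  "motion": "-1 -0.02 0 0 0;-1 -0.03 0 0 0;-1 -0.035 0 0 0;-1 -0.035 0 0 0"
}}

```text
time: 18.55
position: [0.5167, -0.2046, 0.0725]
tool_rot: [1.0, 0.009, 0.0, 0.0]
ft_force: [0.4, -0.4, 0.7]
grip_width: 0.0003
grip_force: 0.4
```

```bash
python3 - <<'E'
from h import *
S,_,X=cloud('side');W,_,Y=cloud('wrist')
for n,Z in (('s',X),('w',Y)):
    g=(Z[...,2]>.075)&(Z[...,2]<.09)&(Z[...,0]>.45)&(Z[...,0]<.56)&(np.abs(Z[...,1]+.205)<.04)
    if g.sum()>3: print(n,g.sum(),np.percentile(Z[g],[2,50,98],axis=0).round(4).tolist())
o=robot.get_obs();print(o['position'],o['ft_force'].round(1))
E
```

```text
s 73 [[0.4936, -0.2321, 0.076], [0.5008, -0.2026, 0.0805], [0.5089, -0.1727, 0.0888]]
w 641 [[0.5136, -0.2132, 0.0754], [0.5257, -0.2053, 0.082], [0.5274, -0.197, 0.0898]]
[ 0.51667495 -0.2045024   0.07236939] [0.1 0.3 0.6]
```

The grip still moves freely past its first position, so the lid started about 16 mm ajar. That agrees with the stop I met at 0.617 and with the 158 mm long top outline seen at first. Shut should be at about 0.492, so I push on to the stop.

Emit:
{"method": "move_arm", "body": {
  "motion": "-1 -0.02 0 0 0;-1 -0.035 0 0 0;-1 -0.045 0 0 0;-1 -0.055 0 0 0;-1 -0.065 0 0 0;-1 -0.07 0 0 0;-1 -0.07 0 0 0"
}}

```text
time: 19.23
position: [0.5095, -0.2049, 0.0727]
tool_rot: [1.0, 0.007, 0.008, 0.001]
ft_force: [17.7, 7.4, -9.7]
grip_width: 0.0005
grip_force: 8.9
```

The stop is felt (18 N). I retreat and check.

Emit:
{"method": "move_arm", "body": {
  "motion": "-1 0.07 0 0 0;-1 0.12 0 0 0;-1 0.12 0 -0.15 0;-1 0.12 0 -0.35 0;-1 0.12 0 -0.5 0;-1 0.12 0.1 -0.7 0;-1 0.12 0.1 -0.9 0;-1 0.12 0.1 -0.9 0;-1 0.12 0.1 -0.9 0"
}}

```text
time: 19.98
position: [0.5276, -0.2253, 0.2553]
tool_rot: [1.0, 0.009, 0.002, 0.002]
ft_force: [0.5, -0.1, 0.1]
grip_width: 0.0004
grip_force: 0.0
```

```bash
python3 - <<'E'
from h import *
S,_,X=cloud('side');W,_,Y=cloud('wrist')
for n,Z in (('s',X),('w',Y)):
    b=(np.abs(Z[...,1]+.205)<.055)&(Z[...,0]>.4)&(Z[...,0]<.75)
    for h in ((.075,.09),(.05,.0585)):
        g=b&(Z[...,2]>h[0])&(Z[...,2]<h[1])
        if g.sum()>3: print(n,h,g.sum(),np.percentile(Z[g],[1,50,99],axis=0).round(4).tolist())
o=robot.get_obs();print(o['position'],o['ft_force'].round(1),o['time'])
cv2.imwrite('pics/z.png',np.hstack([S[100:300,150:420,::-1],cv2.resize(W[...,::-1],(270,200))]))
E
```

```text
s (0.075, 0.09) 59 [[0.4873, -0.2331, 0.0758], [0.4928, -0.2, 0.0805], [0.5008, -0.1741, 0.085]]
s (0.05, 0.0585) 796 [[0.4521, -0.2586, 0.051], [0.531, -0.2018, 0.0557], [0.5959, -0.1512, 0.0584]]
w (0.075, 0.09) 821 [[0.4855, -0.2363, 0.0756], [0.4932, -0.2069, 0.0812], [0.4983, -0.1778, 0.0831]]
w (0.05, 0.0585) 14366 [[0.4526, -0.259, 0.0548], [0.534, -0.2037, 0.0565], [0.5925, -0.151, 0.0582]]
[ 0.52551476 -0.22351627  0.2515336 ] [-0.5  1.  -0.3] 20.0833
```

View pics/z.png

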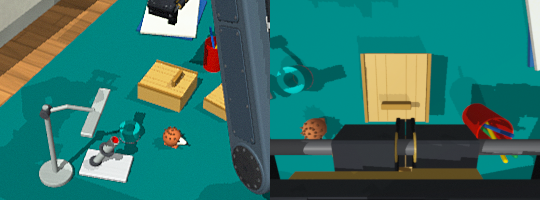

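The lid is shut: its top runs from 0.452 to 0.594 and the grip is at 0.493. The empty spindle and the untouched bystanders are visible.

```bash
python3 -c "
from rig import robot
print(robot.hand_in())"
```

```text
the job is handed in; nothing more can be done
None
```

The pink roll lies flat in the larger bamboo box and the lid is pushed shut against its stop; lamp and bystanders looked undisturbed, and I handed the job in at about 20 s (no verdict was returned).

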